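Fresh canister into the packed row

ROBOT

A 7-joint arm with a two-finger parallel gripper is mounted at the origin on the work surface. World frame = base frame: x ahead of the robot, y to its left, z up, the work surface at z = 0. Lengths are in m, angles in rad, forces in N, time in s.
With the tool pointing down it reaches from about 0.4 to 0.925 m from the base axis. Payload 5.6 kg.
Tool frame: the origin (TCP) lies on the centre line of the jaws, within the pads' length; the fingertips stand 22 mm ahead of it and the grasp point (between the pads) lies 3 mm ahead of it (manip.finger_overhang is the z of the fingertips in the tool frame, in m); z points along the fingers, y is the line along which they close (so a half turn about z gives the same grasp; the last joint's range is limited). The gripper opens to 85 mm and grips with 20 to 120 N. Pads are 22 mm wide; open, the fingers measure 114 mm over their backs; the gripper's body (76 mm by 85 mm) begins 54 mm behind the grasp point. The pads swing forward as they close: fully open they stand 13 mm farther back than shut.
Start: joints at [1.116, 0.468, -0.012, 1.603, 0.006, 1.071, -0.056], TCP at [0.26, -0.596, 0.221] pointing down, gripper open.
Joint ranges: [-2.53, 2.53], [-0.31, 2.02], [-1.57, 1.55], [0.28, 2.44], [-1.29, 4.43], [0.15, 1.84], [-2.92, 2.92]. Speed limits (rad/s): [2.57, 2.57, 3.14, 3.14, 3.14, 3.14, 3.14].

INTERFACE

Orientations are given as a unit quaternion [x, y, z, w].
In Python, from workcell import manip gives the robot as it stands.
- The arm moves only by the tool drive_tool, never from a script. Its arguments are lists of equal length, an entry for each row: "slide": the shift along the tool's x, y, z scaled (see below), a list of three; "rot": the turn, a rotation vector about the tool's x, y, z scaled (see below), a list of three. In form: {"slide": [[x, y, z], ...], "rot": [[wx, wy, wz], ...]}. A call has 1 to 5 rows; each row is the pose to reach, as a shift and turn from the pose commanded when the call began, along the tool's axes at that moment, turning the shorter way round; what a row does not reach only later rows make up. The controller multiplies each number of a shift by 30 cm and each number of a turn by 180 degrees. A row lasts 1/10 s, in which the tool goes at most 50 mm and 8.59 degrees, less where a joint would pass 70% of its speed; a pose out of reach is approached as far as the arm can. A call with a number of a shift or a turn outside -1 to 1 is refused whole. A call with a gripper value outside its range is refused whole. "grip" is the closure, from -1 (fully open) to 1 (shut), set as the call begins (left out, the last holds). The fingers move at their own pace and stop on an object; the grip force is fixed at half the most. Time passes only in rows, so rows that repeat a pose let the fingers close. It gives the time, the measured TCP pose, the force, the opening and the grip force at its end, in the units of the state.
- manip.state(): the state, without advancing time (a new reading comes with each control period).
- manip.read_camera(name): name is "side" or "top" or "wrist"; returns the picture (400x640x3 uint8, blue, green, red); there is no depth.
- manip.camera_info(name): a dict with "mtx" (3x3 intrinsics, pixels), "pose" (4x4, takes a point from camera to world coordinates). Camera axes: x right, y up, looking along -z (the intrinsics and any distortion apply to the point x, -y, -z); pixel columns grow to the right and rows downward; lengths in m; the calibration is good to about 2 mm. A picture is of the moment at which its call begins: read the wrist's pose just before it. camera_info takes no time and is no camera call; for the wrist camera it gives the pose at the moment of the call.
- manip.job_done(): hands the job in; it is judged then, once.
Trained networks look in the newest picture that a camera, given by its name, has taken for a name from the list of things; names that differ only in an ending like _2 or _b are one class to them, and where a whole thing is asked for, a point or a joint stands for the part that bears it (a point fixed in the world has none). Each returns a list of dicts, best first, with "confidence" (0 to 1); they miss things now and then, are a little off and sometimes report something else, mostly with a low value. They report only what shows in the picture. A call takes as long as a camera call. They do not tell look-alikes from the thing itself.
- manip.trace(camera, label): "mask" (400x640 bool, what is visible of it) and "bbox" ([centre column, centre row, width, height] in pixels, round what is visible of it).
- manip.place_of(camera, label): "pixel" ([column, row] in pixels: a listed point, or the origin of a listed thing).
The state is a dict: "clock": time; "joint_positions": joint angles; "qd": joint speeds; "tau": joint torques, N m; "position": TCP position; "ee_rot": TCP orientation; "wrist_force": force on the tool from outside, world axes, zero at the start; "moment": the same for the moment, N m; "width": opening from 0.0 (shut) to 1.0 (fully open); "grip_force": force on a finger pad.
Only numpy, scipy, OpenCV 4.12 (cv2) and the standard library are available. Lean on these libraries where they do the work, as an engineer would, in place of code of your own. Each camera call takes 0.05 s, during which the arm holds its last target. There are 200 camera calls.

TASK

A fresh canister with a round screw cap stands alone on the counter. Stand it in the rack's packed row immediately to the left (the robot's left) of the canister just like it, sliding the others apart along the rack to make room. All six must end upright on the rack's floor; do not lift any of the row out, and leave the other things on the counter alone.

Things in the scene. Friction and masses are not known exactly. Their poses are not given: they have to be found in the camera images.
- rack: Fixed straight trough of dark steel that holds the row. Origin at the centre of its underside, z up, y along the row to the robot's left, x across it, away from the robot; yaw within 0.25 rad. Inside 340 mm long (y -170 to 170) and 66 mm wide (x -33 to 33). Floor 4 mm thick; walls 3 mm: long sides rise to 26 mm above the counter, end plates to 50 mm.
- row_mid (a point): Middle of the rack's inner floor, 4 mm above the counter, axes as the rack's. Five canisters in varying order start on this floor side by side, 1 mm apart, with 66 mm of free room shared at random between the two ends. The floor is smooth (friction about 0.25): they slide easily, pushing the next ones; pushed fully apart they leave a gap of 70 mm.
- fresh: Square canister, 54 x 54 mm and 76 mm tall below the lid; origin at the centre of its underside, z up, x and y square to its faces. White, with a plain round screw cap of 40 mm diameter and 16 mm height (top at 92 mm). It stands alone on the counter at one side of the rack, turned up to 0.5 rad. About 0.18 kg, so are the others.
- match: Square canister, 54 x 54 mm and 76 mm tall below the lid; origin at the centre of its underside, z up, x and y square to its faces. The same as the fresh one, white with the round screw cap, and the only such in the row. It is never the leftmost of the row.
- row_flat: Square canister, 54 x 54 mm and 76 mm tall below the lid; origin at the centre of its underside, z up, x and y square to its faces. In the row. White, with a flat 52 mm square lid 8 mm thick (top at 84 mm).
- row_bar: Square canister, 54 x 54 mm and 76 mm tall below the lid; origin at the centre of its underside, z up, x and y square to its faces. In the row. Steel, with a flat square lid that bears a narrow bar 46 x 10 mm (top at 92 mm).
- row_step: Square canister, 54 x 54 mm and 76 mm tall below the lid; origin at the centre of its underside, z up, x and y square to its faces. In the row. White, with a flat square lid that bears a smaller square block 28 x 28 mm (top at 92 mm).
- row_half: Square canister, 54 x 54 mm and 76 mm tall below the lid; origin at the centre of its underside, z up, x and y square to its faces. In the row. Steel, with a flat square lid that is raised over its left half only (top at 92 mm).
- odd: Square canister, 54 x 54 mm and 76 mm tall below the lid; origin at the centre of its underside, z up, x and y square to its faces. White, with a flat square lid and a small ball knob of 18 mm (top at 95 mm). It stands alone on the counter at the other side of the rack; it is not wanted.
- mug: White mug, 80 mm wide, 90 mm tall, beyond the rack; origin at the centre of its underside. Bystander.
- bowl: Steel bowl, 110 mm wide, 50 mm tall, beyond the rack; origin at the centre of its underside. Bystander.
- tin: Tin can, 70 mm wide, 100 mm tall, beyond the rack; origin at the centre of its underside. Bystander.
- sauce: Brown bottle, 56 mm wide, 150 mm tall, beyond the rack; origin at the centre of its underside. Bystander.
There are look-alikes about, which are no part of the job. What is shaped like the fresh but pink is not meant. What is shaped like the row_flat but red is not meant.

How it is judged:
At the end, for the whole second after the job is handed in: The fresh canister stands directly left of its match (centres 48 to 78 mm apart along the row), and all six canisters stand upright (within 0.1 rad), at rest on the rack's floor (within 5 mm), between its sides and end plates (y of fresh in the frame of match between 0.048 and 0.078 m and angular speed of fresh below 0.1 rad/s and x of row_flat in the frame of rack between -0.013 and 0.013 m and y of row_flat in the frame of rack between -0.15 and 0.15 m and z of each of row_flat, row_bar, match, row_step, row_half, fresh in the frame of rack below 0.009 m and angle between each of row_flat, row_bar, match, row_step, row_half, fresh's own z axis and vertical below 0.1 rad and linear speed of each of row_flat, row_bar, match, row_step, row_half, fresh below 0.02 m/s and x of row_bar in the frame of rack between -0.013 and 0.013 m and y of row_bar in the frame of rack between -0.15 and 0.15 m and x of match in the frame of rack between -0.013 and 0.013 m and y of match in the frame of rack between -0.15 and 0.15 m and x of row_step in the frame of rack between -0.013 and 0.013 m and y of row_step in the frame of rack between -0.15 and 0.15 m and x of row_half in the frame of rack between -0.013 and 0.013 m and y of row_half in the frame of rack between -0.15 and 0.15 m and x of fresh in the frame of rack between -0.013 and 0.013 m and y of fresh in the frame of rack between -0.15 and 0.15 m); the robot touches nothing.
It fails at once if a canister of the row is lifted off the rack's floor by more than 30 mm (height (world z) of any of row_flat, row_bar, match, row_step, row_half above 0.034 m).
It fails at once if a canister is tipped over (more than 0.5 rad) (angle between any of row_flat, row_bar, match, row_step, row_half, fresh's own z axis and vertical above 0.5 rad).
It fails at once if one of the bystanders on the counter is shifted by more than 30 mm or tipped (distance of any of odd, mug, bowl, tin, sauce from where it was at the start of the episode above 0.03 m or angle between any of odd, mug, bowl, tin, sauce's own z axis and vertical above 0.4 rad).
It also fails if it takes over 58 s, if anything falls off the work surface, if the arm or the gripper's body presses on something with over 40 N, if the wrist force passes 120 N, or if a joint passes its speed limit or range.

## Working session

There is one attempt and no reset: what is moved stays moved. The work goes in short steps, Python scripts to look and compute and a tool call to move; the robot and the scene stay as the last step left them, time stands still between calls to the robot, and variables do not carry over. Pictures are saved under pics/ and viewed, at most 10 in all, crops included, and the job is handed in when it is done.

Besides the shell and the picture viewer there is one more tool, called as name(argument=value, ...), one argument or row to a line, values as JSON. drive_tool: Moves the arm, as the interface text tells. Shifts and turns lie within -1 to 1; 1 stands for 30 cm of shift or 180 degrees of turn. Its arguments: {"type":"object","properties":{"slide":{"type":"array","items":{"type":"array","items":{"type":"number","minimum":-1,"maximum":1}}},"rot":{"type":"array","items":{"type":"array","items":{"type":"number","minimum":-1,"maximum":1}}},"grip":{"type":"number"}},"required":["slide","rot"]}

```bash
ls; mkdir -p pics; python3 - <<'E'
from workcell import manip
import cv2,numpy as np
s=manip.state();print(s['clock'],s['position'],s['ee_rot'],s['width'])
a=manip.read_camera("top");b=manip.read_camera("side")
cv2.imwrite("pics/top0.png",a);cv2.imwrite("pics/side0.png",b)
for c in("top","side"):
  i=manip.camera_info(c);print(c,np.round(i['mtx'],1).tolist(),np.round(i['pose'],3).tolist(),i.keys())
for n in["fresh","match","rack","row_mid","odd"]:
  print(n,[(np.round(d['pixel'],0).tolist(),round(d['confidence'],2)) for d in manip.place_of("top",n)][:4])
E
```

```text
pics
0.0 [ 0.25985957 -0.59515819  0.22001119] [ 9.78885336e-01  2.04408136e-01 -2.47070980e-04 -8.67434416e-04] 1.001665605801146
top [[478.9, 0.0, 315.5], [0.0, 478.9, 201.9], [0.0, 0.0, 1.0]] [[0.036, 0.979, -0.202, 0.261], [-0.999, 0.035, -0.008, -0.004], [-0.001, 0.202, 0.979, 1.636], [0.0, 0.0, 0.0, 1.0]] dict_keys(['mtx', 'pose'])
side [[515.6, 0.0, 324.1], [0.0, 515.6, 192.8], [0.0, 0.0, 1.0]] [[-0.922, 0.285, -0.263, 0.175], [-0.387, -0.69, 0.611, 0.988], [-0.007, 0.665, 0.747, 1.241], [0.0, 0.0, 0.0, 1.0]] dict_keys(['mtx', 'pose'])
fresh [([180.0, 230.0], 0.84), ([212.0, 229.0], 0.82), ([284.0, 203.0], 0.73)]
match []
rack [([317.0, 207.0], 0.81), ([397.0, 163.0], 0.4)]
row_mid [([320.0, 208.0], 0.9)]
odd [([417.0, 236.0], 0.92)]
```

```bash
python3 - <<'E'
import cv2
a=cv2.imread("pics/top0.png");b=cv2.imread("pics/side0.png")
cv2.imwrite("pics/top1.png",cv2.resize(a[130:290,150:450],(800,427),interpolation=cv2.INTER_CUBIC))
E
```

```text
(no output)
```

View pics/top1.png

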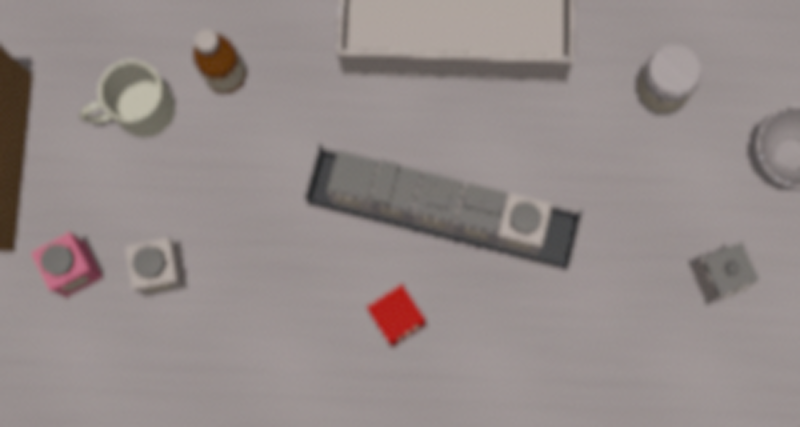

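View pics/side0.png

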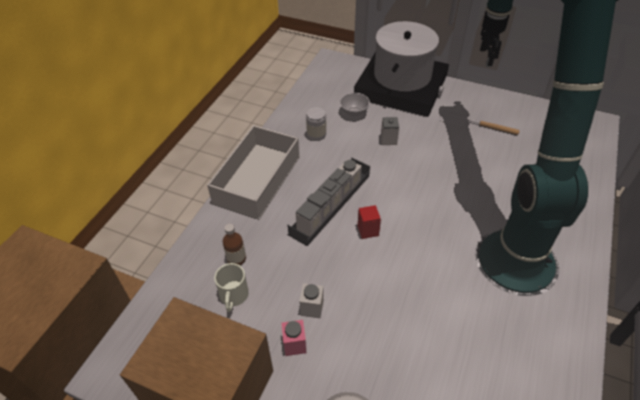

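Top view: white round-cap candidates are at full-frame (206,228), which is white and alone, at (172,228), which is pink and so not meant, and at (347,212), which is in the row's right end. The fresh one is (206,228). The match is (347,212), the rightmost of the row, so the other four must go left of the gap. I'll work out metric poses and confirm with an enlarged crop.

```bash
cat > h.py <<'E'
from workcell import manip
import cv2,numpy as np
from scipy.spatial.transform import Rotation as R
def ray(cam,px,z,info=None):
    i=info or manip.camera_info(cam);M=np.array(i['mtx']);P=np.array(i['pose'])
    d=np.linalg.inv(M)@[px[0],px[1],1];d=P[:3,:3]@[d[0],-d[1],-d[2]]
    o=P[:3,3];return (o+d*(z-o[2])/d[2])
def proj(p,info):
    P=np.array(info['pose']);q=P[:3,:3].T@(np.asarray(p)-P[:3,3]);q=np.array(info['mtx'])@[q[0],-q[1],-q[2]];return q[:2]/q[2]
def move(p,yaw):
    """scaled slide/rot from measured pose to tool-down pose at p, tool y axis along world angle yaw (mod pi)"""
    s=manip.state();r=R.from_quat(s['ee_rot']);best=None
    for k in(-1,0,1,2):
        y=yaw+k*np.pi;Y=np.array([np.cos(y),np.sin(y),0]);Z=np.array([0,0,-1.])
        t=R.from_matrix(np.c_[np.cross(Y,Z),Y,Z]);v=(r.inv()*t).as_rotvec()
        if best is None or np.linalg.norm(v)<np.linalg.norm(best):best=v
    print(round(float(s['clock']),2),np.round(s['position'],4),'slide',np.round(r.inv().apply(np.asarray(p)-s['position'])/.3,4),'rot',np.round(best/np.pi,4))
E
python3 - <<'E'
from h import *
a=manip.read_camera("top")
for n in["fresh","rack","match"]:
  for d in manip.trace("top",n)[:5]:
    m=d['mask'].astype(np.uint8);c=max(cv2.findContours(m,0,2)[0],key=cv2.contourArea)
    z={"rack":.026}.get(n,.08)
    W=np.array([ray("top",p[0],z)[:2] for p in c],np.float32)
    r=cv2.minAreaRect(W);print(n,np.round(d['confidence'],2),np.round(d['bbox']),np.round(r[0],3),np.round(r[1],3),round(r[2],1))
for px in[(206.2,228.2),(346.9,211.7)]:print(ray("top",px,.092))
for q in[(315,150),(580,213),(568,268),(308,203)]:print(ray("top",(150+q[0]*.375,130+q[1]*.375),.05 if q[0] in(315,580) else .05))
cv2.imwrite("pics/c.png",np.hstack([cv2.resize(a[205:250,160:220],(400,300),interpolation=2),cv2.resize(a[178:238,260:370],(400,300),interpolation=2)]))
s=manip.state();print(s['clock'],s['ee_rot'])
i=manip.camera_info("wrist");print(np.round(i['mtx'],1).tolist(),np.round(i['pose'],3).tolist())
E
```

```text
fresh 0.6 [174. 230.  28.  25.] [0.476 0.467] [0.076 0.07 ] 30.8
fresh 0.56 [209. 228.  17.  17.] [0.477 0.356] [0.065 0.064] 15.5
rack 0.9 [315. 208. 101.  49.] [0.574 0.01 ] [0.352 0.078] 78.0
match 0.51 [345. 212.  18.  25.] [ 0.547 -0.093] [0.06  0.072] 77.8
[0.47929989 0.36176949 0.092     ]
[ 0.55009856 -0.09476495  0.092     ]
[0.63657136 0.17274526 0.05      ]
[ 0.56666718 -0.16644847  0.05      ]
[ 0.49603574 -0.15238882  0.05      ]
[0.56738469 0.17776949 0.05      ]
0.55 [ 9.78890322e-01  2.04386244e-01 -2.05474697e-05 -1.80367414e-05]
[[327.6, 0.0, 318.8], [0.0, 327.6, 208.0], [0.0, 0.0, 1.0]] [[0.401, 0.88, 0.254, 0.323], [-0.916, 0.385, 0.111, -0.567], [-0.0, -0.277, 0.961, 0.374], [0.0, 0.0, 0.0, 1.0]]
```

View pics/c.png

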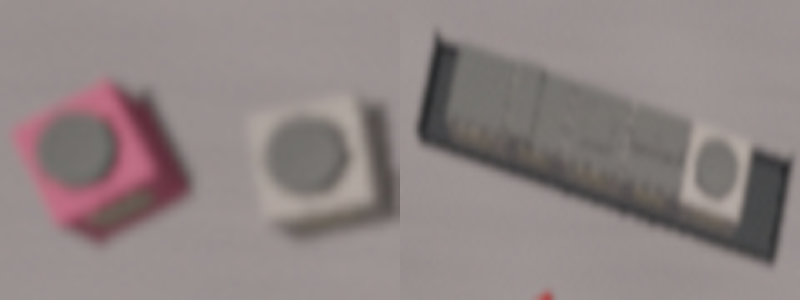

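The crop confirms it: the left one of the white pair is the fresh (white, round cap), the other is pink. The white round cap in the row is at the right end, so that is the match. Now I go above the match.

```bash
python3 - <<'E'
from h import *
move([.549,-.094,.22],np.radians(-12))
E
```

```text
0.55 [ 0.2601 -0.5957  0.221 ] slide [ 1.5517 -1.1472  0.0032] rot [-0.      0.     -0.3023]
```

drive_tool(
  slide=[
    [0.13,-0.096,0],
    [0.26,-0.192,0],
    [0.39,-0.288,0],
    [0.52,-0.384,0],
    [0.65,-0.48,0],
  ],
  rot=[
    [0,0,-0.045],
    [0,0,-0.09],
    [0,0,-0.135],
    [0,0,-0.18],
    [0,0,-0.225],
  ],
)

```text
clock: 1.05
position: [0.3819, -0.384, 0.2213]
ee_rot: [0.846, 0.533, -0.0, 0.0]
wrist_force: [1.2, 0.6, -0.1]
width: 0.996
grip_force: 0.0
```

```bash
python3 - <<'E'
from h import *
move([.549,-.094,.22],np.radians(-12))
E
```

```text
1.05 [ 0.3819 -0.384   0.2213] slide [1.1125 0.0847 0.004 ] rot [ 0.0002  0.0002 -0.0755]
```

drive_tool(
  slide=[
    [0.16,0.012,0],
    [0.32,0.024,0],
    [0.48,0.036,0],
    [0.64,0.048,0],
    [0.8,0.06,0],
  ],
  rot=[
    [0,0,-0.03],
    [0,0,-0.06],
    [0,0,-0.075],
    [0,0,-0.075],
    [0,0,-0.075],
  ],
)

```text
clock: 1.55
position: [0.503, -0.1761, 0.2214]
ee_rot: [0.78, 0.626, 0.0, 0.0]
wrist_force: [0.5, -0.7, -0.1]
width: 1.003
grip_force: 0.0
```

```bash
python3 - <<'E'
from h import *
move([.549,-.094,.20],np.radians(-12))
E
```

```text
1.55 [ 0.503  -0.1761  0.2214] slide [0.3004 0.0907 0.0711] rot [ 0.0003  0.0001 -0.0024]
```

drive_tool(
  slide=[
    [0.15,0.045,0.03],
    [0.3,0.09,0.07],
    [0.3,0.09,0.07],
  ],
  rot=[
    [0,0,-0.002],
    [0,0,-0.002],
    [0,0,-0.002],
  ],
)

```text
clock: 1.85
position: [0.5497, -0.0875, 0.1991]
ee_rot: [0.774, 0.633, 0.001, -0.002]
wrist_force: [-0.9, 0.2, 0.3]
width: 0.998
grip_force: 0.0
```

```bash
python3 - <<'E'
from h import *
s=manip.state();i=manip.camera_info("wrist");a=manip.read_camera("wrist");print(s['position'],s['ee_rot'])
P=[]
for n in["match","row_flat","row_bar","row_step","row_half","rack"]:
  for d in manip.place_of("wrist",n)[:2]:
    print(n,np.round(d['confidence'],2),np.round(d['pixel']),np.round(ray("wrist",d['pixel'],.004 if n!="rack" else 0,i),3))
for t in[-.15,.15]:pass
cv2.imwrite("pics/w1.png",a)
E
```

```text
[ 0.54970856 -0.08749262  0.19910538] [ 0.77399973  0.63318214  0.00144518 -0.00164583]
match 0.57 [324. 186.] [ 0.553 -0.092  0.004]
row_flat 0.69 [171.  60.] [0.431 0.062 0.004]
row_bar 0.83 [325. 134.] [ 0.565 -0.038  0.004]
row_step 0.89 [327.  78.] [0.577 0.016 0.004]
row_half 0.86 [324.  17.] [0.585 0.068 0.004]
```

View pics/w1.png

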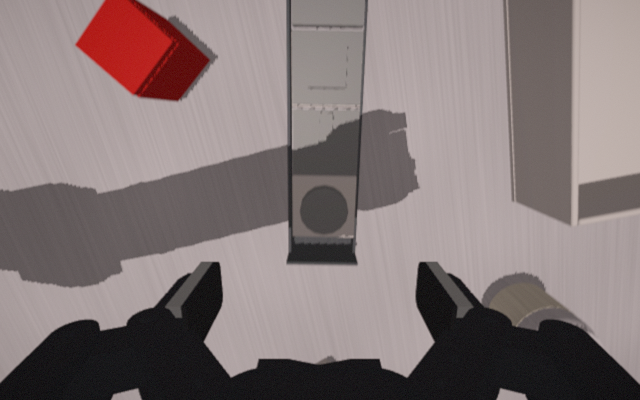

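The wrist picture shows the match's round cap at (324,209), the rack's right end at about row 250, and row_bar, row_step and row_half above it. The rack edges are vertical in the picture, so the yaw is right.

```bash
python3 - <<'E'
from h import *
i=manip.camera_info("wrist")
c=ray("wrist",(324,209),.096,i);print(c)
for q in[(289,240),(356,240),(289,30),(366,30)]:print(ray("wrist",q,.026,i))
u=np.array([np.cos(np.radians(78)),np.sin(np.radians(78)),0])
move([c[0],c[1],.066],np.radians(-12))
E
```

```text
[ 0.54975552 -0.10185429  0.096     ]
[ 0.5028421  -0.14795493  0.026     ]
[ 0.57289492 -0.16308114  0.026     ]
[0.55048092 0.04853083 0.026     ]
[0.61811993 0.03392151 0.026     ]
2.2 [ 0.5476 -0.0973  0.2003] slide [-0.013   0.0099  0.4476] rot [ 0.0001  0.0002 -0.0012]
```

drive_tool(
  slide=[
    [0.01,0.008,0.15],
    [0.01,0.008,0.3],
    [0.01,0.008,0.445],
    [0.01,0.008,0.445],
  ],
  rot=[
    [0,0,0],
    [0,0,0],
    [0,0,0],
    [0,0,0],
  ],
)

```text
clock: 2.6
position: [0.5461, -0.0939, 0.0615]
ee_rot: [0.778, 0.628, -0.004, -0.004]
wrist_force: [-0.7, -0.8, 0.6]
width: 0.999
grip_force: 0.0
```

drive_tool(
  slide=[
    [0,0,0],
    [0,0,0],
    [0,0,0],
    [0,0,0],
    [0,0,0],
  ],
  rot=[
    [0,0,0],
    [0,0,0],
    [0,0,0],
    [0,0,0],
    [0,0,0],
  ],
  grip=1,
)

```text
clock: 3.1
position: [0.553, -0.0936, 0.0693]
ee_rot: [0.778, 0.629, 0.001, 0.002]
wrist_force: [0.1, -0.7, 7.0]
width: 0.445
grip_force: 59.4
```

```bash
python3 - <<'E'
from h import *
s=manip.state();print(s['position'],s['wrist_force'],s['width'])
a=manip.read_camera("wrist");b=manip.read_camera("side")
cv2.imwrite("pics/w2.png",np.hstack([cv2.resize(a,(480,300)),cv2.resize(b[140:260,265:393],(320,300),interpolation=2)]))
E
```

```text
[ 0.55299923 -0.09361521  0.06931389] [ 0.13897679 -0.74920638  6.95531347] 0.44506253351060016
```

View pics/w2.png

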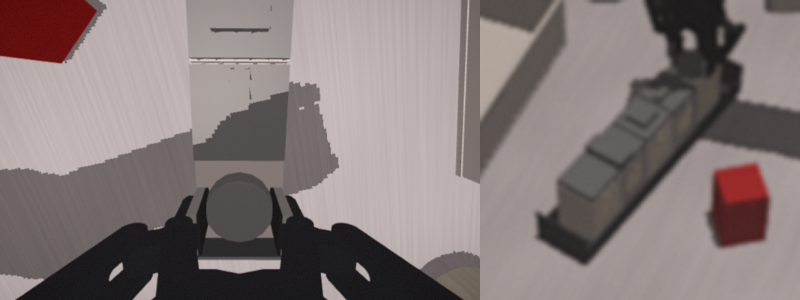

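```bash
python3 - <<'E'
from h import *
s=manip.state();i=manip.camera_info("wrist");a=manip.read_camera("wrist")
T=R.from_quat(s['ee_rot'])
def P(p):return tuple(int(v) for v in proj(s['position']+T.apply(p),i)*1)
for z,c in[(.022,(0,0,255)),(-.011,(0,255,0)),(.003,(255,0,0))]:
  for y in(-.027,.027,-.02,.02):
    for x in(-.011,.011):print(z,y,x,P([x,y,z]));cv2.circle(a,P([x,y,z]),2,c,-1)
i2=a[190:370,180:460];cv2.imwrite("pics/w3.png",cv2.resize(i2,(800,514),interpolation=2))
E
```

```text
0.022 -0.027 -0.011 (274, 260)
0.022 -0.027 0.011 (273, 224)
0.022 0.027 -0.011 (367, 260)
0.022 0.027 0.011 (368, 224)
0.022 -0.02 -0.011 (286, 260)
0.022 -0.02 0.011 (285, 224)
0.022 0.02 -0.011 (355, 260)
0.022 0.02 0.011 (356, 224)
-0.011 -0.027 -0.011 (265, 289)
-0.011 -0.027 0.011 (263, 247)
-0.011 0.027 -0.011 (376, 289)
-0.011 0.027 0.011 (379, 247)
-0.011 -0.02 -0.011 (280, 289)
-0.011 -0.02 0.011 (278, 247)
-0.011 0.02 -0.011 (362, 289)
-0.011 0.02 0.011 (364, 247)
0.003 -0.027 -0.011 (269, 275)
0.003 -0.027 0.011 (268, 236)
0.003 0.027 -0.011 (372, 275)
0.003 0.027 0.011 (374, 236)
0.003 -0.02 -0.011 (283, 275)
0.003 -0.02 0.011 (281, 236)
0.003 0.02 -0.011 (359, 275)
0.003 0.02 0.011 (360, 236)
```

View pics/w3.png

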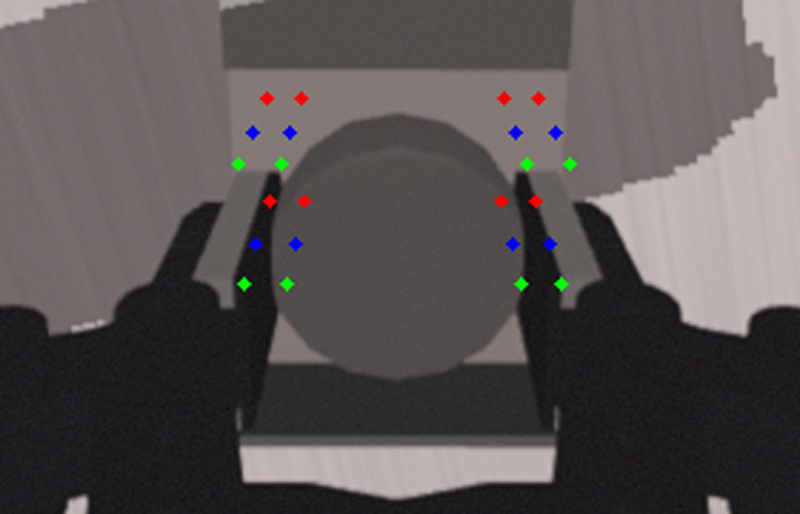

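```bash
python3 - <<'E'
from h import *
print(manip.finger_overhang,[n for n in dir(manip) if n[0]!='_'])
i=manip.camera_info("wrist");s=manip.state();T=R.from_quat(s['ee_rot'])
P=np.array(i['pose']);print(T.inv().apply(P[:3,3]-s['position']))
# finger tip px in w1 (open): (213..221,262),(419..427,262) full-res ; predict for candidate z
for z in(-.04,-.03,-.02,-.01,0,.01,.02):print(z,[np.round(proj(s['position']+T.apply([x,.0425,z]),i)) for x in(-.011,.011)])
E
```

```text
0.022 ['IKError', 'camera_info', 'finger_overhang', 'job_done', 'place_of', 'read_camera', 'state', 'trace']
[ 0.07100161 -0.00121049 -0.15299054]
-0.04 [array([428., 327.]), array([433., 277.])]
-0.03 [array([421., 312.]), array([425., 266.])]
-0.02 [array([414., 300.]), array([418., 256.])]
-0.01 [array([408., 288.]), array([412., 247.])]
0 [array([403., 279.]), array([406., 239.])]
0.01 [array([399., 270.]), array([402., 232.])]
0.02 [array([395., 262.]), array([397., 226.])]
```

The overlay shows that the pads closed on the cap (width about 38 mm) and the fingertips rest on the lid. The tips really sit about 33 mm farther back than stated, at tool z about -0.011 when closed. A cap grip is fine for sliding and lifting, so I slide the match to the right end, easing the downward press.

drive_tool(
  slide=[
    [0,0,-0.008],
    [-0.03,0,-0.008],
    [-0.06,0,-0.008],
    [-0.09,0,-0.008],
    [-0.11,0,-0.008],
  ],
  rot=[
    [0,0,0],
    [0,0,0],
    [0,0,0],
    [0,0,0],
    [0,0,0],
  ],
)

```text
clock: 3.75
position: [0.5443, -0.1266, 0.0694]
ee_rot: [0.778, 0.629, 0.0, 0.0]
wrist_force: [0.7, 0.4, -1.0]
width: 0.446
grip_force: 60.5
```

drive_tool(
  slide=[
    [-0.01,0,0],
    [-0.01,0,0],
    [-0.01,0,0],
  ],
  rot=[
    [0,0,0],
    [0,0,0],
    [0,0,0],
  ],
)

```text
clock: 4.05
position: [0.5436, -0.1296, 0.0693]
ee_rot: [0.778, 0.629, -0.0, 0.001]
wrist_force: [-1.8, -0.9, 5.6]
width: 0.443
grip_force: 61.1
```

drive_tool(
  slide=[
    [-0.01,0,0],
    [-0.02,0,0],
    [-0.02,0,0],
  ],
  rot=[
    [0,0,0],
    [0,0,0],
    [0,0,0],
  ],
)

```text
clock: 4.35
position: [0.5433, -0.1319, 0.0697]
ee_rot: [0.777, 0.629, 0.002, -0.0]
wrist_force: [-0.1, 7.1, 8.3]
width: 0.44
grip_force: 61.1
```

```bash
python3 - <<'E'
from h import *
s=manip.state();i=manip.camera_info("wrist");a=manip.read_camera("wrist");print(s['position'],s['wrist_force'])
cv2.imwrite("pics/w4.png",a)
E
```

```text
[ 0.54325957 -0.13194408  0.06967731] [-0.13968101  7.11008997  8.34793915]
```

View pics/w4.png

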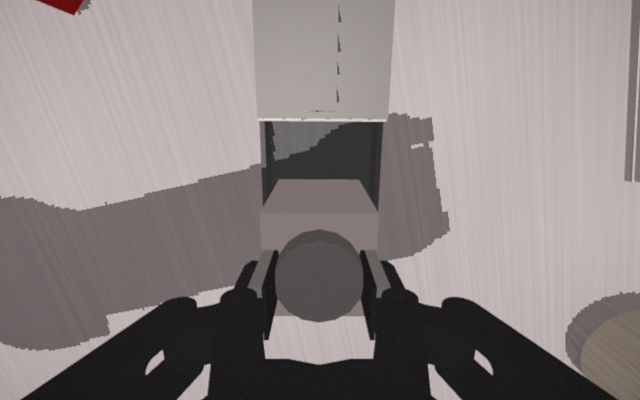

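The picture shows the match at the right end plate with 7 N of contact, and a gap of about 39 mm to row_bar (rows 120-180). I'll release, go up, shift into the gap with the fingers shut, and push the other four left.

drive_tool(
  slide=[
    [0.015,0,0],
    [0.015,0,0],
    [0.015,0,-0.1],
    [0.015,0,-0.2],
    [0.015,0,-0.2],
  ],
  rot=[
    [0,0,0],
    [0,0,0],
    [0,0,0],
    [0,0,0],
    [0,0,0],
  ],
  grip=-1,
)

```text
clock: 4.9
position: [0.5454, -0.131, 0.1322]
ee_rot: [0.778, 0.629, 0.002, 0.003]
wrist_force: [1.2, 0.1, 0.2]
width: 1.002
grip_force: 0.0
```

```bash
python3 - <<'E'
from h import *
a=np.radians(77.5);p=np.array([.5435,-.132])+.046*np.array([np.cos(a),np.sin(a)])
move([p[0],p[1],.12],a-np.pi/2);s=manip.state();print(s['width'],s['wrist_force'])
E
```

```text
4.9 [ 0.5454 -0.131   0.1322] slide [ 0.1486 -0.0047  0.0404] rot [0.002  0.0003 0.0023]
1.0015696487544778 [1.21373684 0.07969013 0.17180985]
```

drive_tool(
  slide=[
    [0.075,0,0],
    [0.148,0,0],
    [0.148,0,0],
    [0.148,0,0],
    [0.148,0,0],
  ],
  rot=[
    [0,0,0.002],
    [0,0,0.002],
    [0,0,0.002],
    [0,0,0.002],
    [0,0,0.002],
  ],
  grip=1,
)

```text
clock: 5.4
position: [0.5518, -0.0879, 0.1282]
ee_rot: [0.78, 0.626, -0.001, -0.0]
wrist_force: [0.3, -0.6, 0.2]
width: 0.145
grip_force: 0.0
```

drive_tool(
  slide=[
    [0,0,0],
    [0,0,0.08],
    [0,0,0.16],
    [0,0,0.23],
    [0,0,0.23],
  ],
  rot=[
    [0,0,0],
    [0,0,0],
    [0,0,0],
    [0,0,0],
    [0,0,0],
  ],
)

```text
clock: 5.9
position: [0.5499, -0.0871, 0.0572]
ee_rot: [0.78, 0.626, -0.002, -0.002]
wrist_force: [-0.3, 1.2, -0.1]
width: 0.001
grip_force: 0.0
```

drive_tool(
  slide=[
    [0.025,0,0],
    [0.05,0,0],
    [0.075,0,0],
    [0.1,0,0],
    [0.12,0,0],
  ],
  rot=[
    [0,0,0],
    [0,0,0],
    [0,0,0],
    [0,0,0],
    [0,0,0],
  ],
)

```text
clock: 6.4
position: [0.5606, -0.0507, 0.0605]
ee_rot: [0.779, 0.627, 0.0, 0.001]
wrist_force: [0.5, -3.5, 1.4]
width: 0.001
grip_force: 1.6
```

drive_tool(
  slide=[
    [0.008,0,0],
    [0.016,0,0],
    [0.016,0,0],
  ],
  rot=[
    [0,0,0],
    [0,0,0],
    [0,0,0],
  ],
)

```text
clock: 6.7
position: [0.5613, -0.0474, 0.0602]
ee_rot: [0.78, 0.626, -0.0, 0.001]
wrist_force: [-1.4, -4.1, 2.8]
width: 0.005
grip_force: 2.1
```

drive_tool(
  slide=[
    [0.01,0,0],
    [0.02,0,0],
    [0.02,0,0],
  ],
  rot=[
    [0,0,0],
    [0,0,0],
    [0,0,0],
  ],
)

```text
clock: 7.0
position: [0.5613, -0.0473, 0.0602]
ee_rot: [0.781, 0.625, -0.004, 0.002]
wrist_force: [-4.6, -14.7, 8.4]
width: 0.003
grip_force: 8.0
```

```bash
python3 - <<'E'
from h import *
s=manip.state();i=manip.camera_info("wrist");a=manip.read_camera("wrist");t=manip.read_camera("top");print(s['position'],s['wrist_force'])
cv2.imwrite("pics/w5.png",np.hstack([cv2.resize(a,(480,300)),cv2.resize(t[175:240,262:331],(320,300),interpolation=2)]))
E
```

```text
[ 0.56131398 -0.04725154  0.06017317] [ -4.64295972 -14.68012079   8.4435979 ]
```

View pics/w5.png

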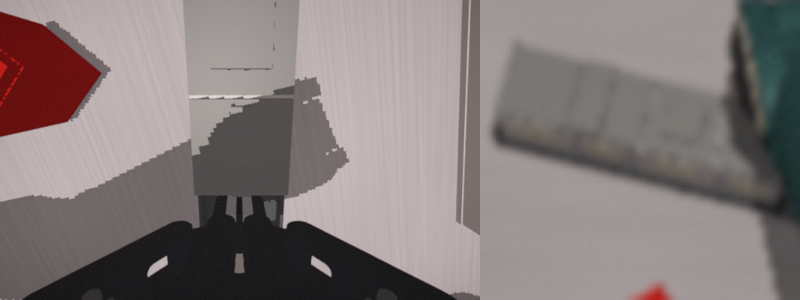

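The row is jammed against the left end (15 N, no more movement), and the gap is about 70 mm. I back off, rise, and go over the fresh canister.

drive_tool(
  slide=[
    [-0.06,0,0],
    [-0.06,0,-0.16],
    [-0.06,0,-0.32],
    [-0.06,0,-0.48],
    [-0.06,0,-0.5],
  ],
  rot=[
    [0,0,0],
    [0,0,0],
    [0,0,0],
    [0,0,0],
    [0,0,0],
  ],
  grip=-1,
)

```text
clock: 7.6
position: [0.5624, -0.0569, 0.2161]
ee_rot: [0.779, 0.627, 0.004, 0.004]
wrist_force: [0.3, -0.1, -0.5]
width: 0.847
grip_force: 0.0
```

```bash
python3 - <<'E'
from h import *
move([.478,.340,.21],np.radians(-12))
E
```

```text
7.6 [ 0.5624 -0.0569  0.2161] slide [ 1.232  -0.5582  0.0172] rot [ 0.0036 -0.0008 -0.002 ]
```

drive_tool(
  slide=[
    [0.14,-0.065,0],
    [0.28,-0.13,0],
    [0.42,-0.195,0],
    [0.56,-0.26,0],
    [0.7,-0.325,0],
  ],
  rot=[
    [0,0,0],
    [0,0,0],
    [0,0,0],
    [0,0,0],
    [0,0,0],
  ],
)

```text
clock: 8.1
position: [0.5073, 0.1703, 0.2094]
ee_rot: [0.779, 0.627, 0.0, -0.001]
wrist_force: [0.4, -0.2, -0.0]
width: 0.998
grip_force: 0.0
```

drive_tool(
  slide=[
    [0.14,-0.065,0],
    [0.28,-0.13,0],
    [0.4,-0.2,0],
    [0.4,-0.2,0],
    [0.4,-0.2,0],
  ],
  rot=[
    [0,0,0],
    [0,0,0],
    [0,0,0],
    [0,0,0],
    [0,0,0],
  ],
)

```text
clock: 8.6
position: [0.4744, 0.2993, 0.2091]
ee_rot: [0.778, 0.628, -0.0, -0.001]
wrist_force: [0.1, 0.3, -0.1]
width: 1.0
grip_force: 0.0
```

```bash
python3 - <<'E'
from h import *
s=manip.state();i=manip.camera_info("wrist");a=manip.read_camera("wrist");print(s['position'],s['clock'])
for d in manip.place_of("wrist","fresh"):print(d['pixel'],d['confidence'],ray("",d['pixel'],0,i))
for d in manip.trace("wrist","fresh"):
  m=d['mask'].astype(np.uint8);cc=max(cv2.findContours(m,0,2)[0],key=cv2.contourArea)
  print(d['bbox'],d['confidence'],np.median(a[d['mask']],0))
  W=np.array([ray("",p[0],.076,i)[:2] for p in cc],np.float32);print(cv2.minAreaRect(W))
g=cv2.cvtColor(a,cv2.COLOR_BGR2GRAY)
c=cv2.HoughCircles(cv2.medianBlur(g,5),cv2.HOUGH_GRADIENT,1.5,60,param1=80,param2=30,minRadius=15,maxRadius=60)
for q in ([] if c is None else c[0][:6]):print(q,ray("",q[:2],.092,i))
cv2.imwrite("pics/w6.png",a)
E
```

```text
[0.47439781 0.29931366 0.20911111] 8.6
[312.8, 114.2] 0.95 [0.48144792 0.36993854 0.        ]
[517.9, 27.8] 0.3 [0.69811656 0.4074152  0.        ]
[310.6, 116.0, 86.8, 86.3] 0.72 [133. 136. 143.]
((0.4803467392921448, 0.36683881282806396), (0.05474932864308357, 0.05461932346224785), 13.914571762084961)
[287.4, 23.1, 75.9, 46.3] 0.63 [ 68.  55. 103.]
((0.4783615171909332, 0.4423958361148834), (0.028596004471182823, 0.05765831470489502), 77.7732162475586)
[578.25   9.75  45.75] [0.68839603 0.40029898 0.092     ]
[515.25  32.25  38.85] [0.64278424 0.39503207 0.092     ]
[585.75     126.75      30.900002] [0.69445231 0.31415701 0.092     ]
[309.75 117.75  24.75] [0.4802668 0.3675305 0.092    ]
[479.25 311.25  38.85] [0.59796611 0.16223543 0.092     ]
[372.75 311.25  44.25] [0.49987749 0.18329323 0.092     ]
```

View pics/w6.png

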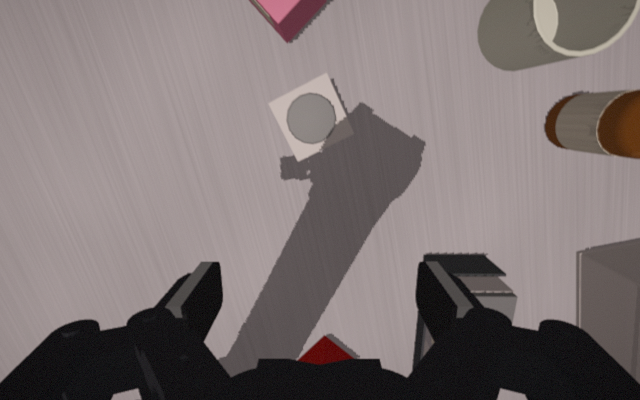

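The wrist picture shows the fresh (white, round cap) at (311,118), with the pink one at (290,20) clear of it. Centre is (0.480, 0.367) and face angle 14°.

```bash
python3 - <<'E'
from h import *
move([.480,.367,.068],np.radians(13.9))
E
```

```text
8.75 [0.4762 0.2964 0.2094] slide [ 0.2329 -0.0385  0.471 ] rot [-0.0002  0.0003 -0.1469]
```

drive_tool(
  slide=[
    [0.12,-0.02,0],
    [0.233,-0.038,0],
    [0.233,-0.038,0.05],
    [0.233,-0.038,0.1],
    [0.233,-0.038,0.15],
  ],
  rot=[
    [0,0,-0.04],
    [0,0,-0.08],
    [0,0,-0.12],
    [0,0,-0.147],
    [0,0,-0.147],
  ],
)

```text
clock: 9.25
position: [0.4805, 0.3672, 0.1639]
ee_rot: [0.616, 0.788, -0.0, 0.0]
wrist_force: [-0.1, -0.2, -0.1]
width: 1.003
grip_force: 0.0
```

```bash
python3 - <<'E'
from h import *
manip.read_camera("wrist")
i=manip.camera_info("wrist");a=manip.read_camera("wrist")
for d in manip.trace("wrist","fresh")[:1]:
  m=d['mask'].astype(np.uint8);cc=max(cv2.findContours(m,0,2)[0],key=cv2.contourArea)
  W=np.array([ray("",p[0],.076,i)[:2] for p in cc],np.float32);print(d['confidence'],cv2.minAreaRect(W))
move([.480,.367,.068],np.radians(13.9))
E
```

```text
0.85 ((0.47935354709625244, 0.37198060750961304), (0.05548056215047836, 0.06483849883079529), 13.99731159210205)
9.4 [0.4798 0.367  0.1637] slide [2.000e-04 1.500e-03 3.191e-01] rot [-0.0007  0.0004 -0.0003]
```

drive_tool(
  slide=[
    [0,0,0.12],
    [0,0,0.24],
    [0,0,0.315],
    [0,0,0.315],
  ],
  rot=[
    [0,0,0],
    [0,0,0],
    [0,0,0],
    [0,0,0],
  ],
)

```text
clock: 9.8
position: [0.4786, 0.3667, 0.068]
ee_rot: [0.616, 0.788, -0.002, -0.0]
wrist_force: [-0.1, -1.9, 0.7]
width: 1.002
grip_force: 0.0
```

drive_tool(
  slide=[
    [0,0,0],
    [0,0,0],
    [0,0,0],
    [0,0,0],
    [0,0,0],
  ],
  rot=[
    [0,0,0],
    [0,0,0],
    [0,0,0],
    [0,0,0],
    [0,0,0],
  ],
  grip=1,
)

```text
clock: 10.3
position: [0.4809, 0.3695, 0.0725]
ee_rot: [0.615, 0.788, 0.002, 0.001]
wrist_force: [0.3, -0.7, 5.4]
width: 0.433
grip_force: 59.3
```

drive_tool(
  slide=[
    [0,0,-0.05],
    [0,0,-0.15],
    [0,0,-0.25],
    [0,0,-0.33],
    [0,0,-0.33],
  ],
  rot=[
    [0,0,0],
    [0,0,0],
    [0,0,0],
    [0,0,0],
    [0,0,0],
  ],
)

```text
clock: 10.8
position: [0.4811, 0.3705, 0.1741]
ee_rot: [0.615, 0.788, 0.004, 0.001]
wrist_force: [0.5, 0.3, -1.2]
width: 0.427
grip_force: 60.6
```

```bash
python3 - <<'E'
from h import *
s=manip.state();a=manip.read_camera("wrist");print(s['wrist_force'],s['width'])
cv2.imwrite("pics/w7.png",a)
move([.556,-.0713,.18],np.radians(-12))
E
```

```text
[ 0.47646559  0.29469329 -1.21667567] 0.42686823238604704
10.85 [0.4803 0.3693 0.1718] slide [-1.4859 -0.1114 -0.0297] rot [ 0.0011 -0.0007  0.1447]
```

View pics/w7.png

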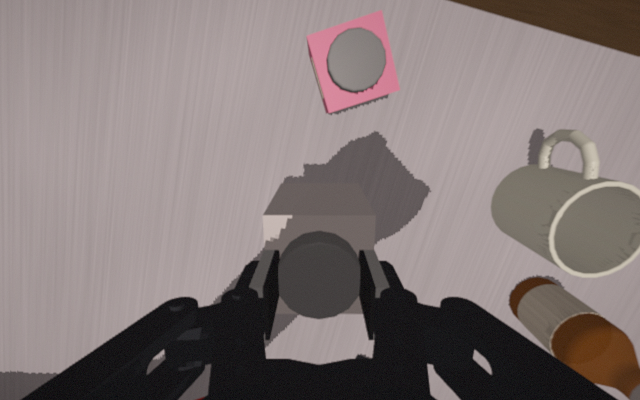

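The fresh canister is held square in the pads by its cap. I carry it high over to the gap.

drive_tool(
  slide=[
    [0,0,-0.1],
    [-0.14,-0.01,-0.1],
    [-0.29,-0.02,-0.1],
    [-0.44,-0.03,-0.1],
    [-0.59,-0.045,-0.1],
  ],
  rot=[
    [0,0,0],
    [0,0,0.03],
    [0,0,0.07],
    [0,0,0.11],
    [0,0,0.145],
  ],
)

```text
clock: 11.35
position: [0.5087, 0.1913, 0.1982]
ee_rot: [0.779, 0.627, -0.001, -0.0]
wrist_force: [0.7, -0.4, -1.8]
width: 0.432
grip_force: 60.7
```

```bash
python3 - <<'E'
from h import *
move([.556,-.0713,.20],np.radians(-12))
E
```

```text
11.35 [0.5087 0.1913 0.1982] slide [-0.8216  0.3408 -0.0056] rot [-0.0006  0.0004 -0.0018]
```

drive_tool(
  slide=[
    [-0.15,0.06,0],
    [-0.3,0.12,0],
    [-0.45,0.18,0],
    [-0.6,0.24,0],
    [-0.74,0.3,0],
  ],
  rot=[
    [0,0,0],
    [0,0,0],
    [0,0,0],
    [0,0,0],
    [0,0,0],
  ],
)

```text
clock: 11.85
position: [0.55, -0.0448, 0.1982]
ee_rot: [0.778, 0.629, -0.001, -0.001]
wrist_force: [0.5, 0.2, -0.5]
width: 0.439
grip_force: 60.7
```

drive_tool(
  slide=[
    [-0.08,0.04,0],
    [-0.08,0.04,0],
    [-0.08,0.04,0],
    [-0.08,0.04,0],
  ],
  rot=[
    [0,0,-0.002],
    [0,0,-0.002],
    [0,0,-0.002],
    [0,0,-0.002],
  ],
)

```text
clock: 12.25
position: [0.5571, -0.0667, 0.1987]
ee_rot: [0.775, 0.632, -0.0, -0.001]
wrist_force: [-0.5, 0.0, -0.9]
width: 0.433
grip_force: 60.7
```

```bash
python3 - <<'E'
from h import *
manip.read_camera("wrist")
for n,z in[("rack",0),("row_mid",.004),("row_bar",.004),("row_step",.004),("row_half",.004),("row_flat",.004),("match",.004)]:
  i=manip.camera_info("wrist")
  for c,ii in(("wrist",i),("top",manip.camera_info("top"))):
    if c=="top" and n=="rack":manip.read_camera("top")
    print(n,c,[(round(d['confidence'],2),np.round(ray("",d['pixel'],z,ii)[:2],3)) for d in manip.place_of(c,n)[:2]])
move([.556,-.0713,.20],np.radians(-12))
E
```

```text
rack wrist []
rack top [(0.49, array([0.575, 0.003]))]
row_mid wrist []
row_mid top [(0.72, array([ 0.569, -0.001]))]
row_bar wrist [(0.57, array([ 0.573, -0.007]))]
row_bar top [(0.74, array([ 0.568, -0.018])), (0.38, array([0.582, 0.091]))]
row_step wrist [(0.95, array([0.582, 0.043]))]
row_step top [(0.58, array([0.574, 0.054]))]
row_half wrist [(0.82, array([0.594, 0.096]))]
row_half top [(0.7, array([0.6  , 0.101]))]
row_flat wrist [(0.6, array([0.431, 0.06 ]))]
row_flat top [(0.81, array([0.603, 0.151])), (0.63, array([0.428, 0.067]))]
match wrist []
match top []
13.05 [ 0.5578 -0.0683  0.1994] slide [-0.011  -0.0039 -0.0022] rot [-0.      0.      0.0017]
```

drive_tool(
  slide=[
    [-0.01,-0.004,0],
    [-0.01,-0.004,0.03],
    [-0.01,-0.004,0.08],
    [-0.01,-0.004,0.13],
    [-0.01,-0.004,0.18],
  ],
  rot=[
    [0,0,0],
    [0,0,0],
    [0,0,0],
    [0,0,0],
    [0,0,0],
  ],
)

```text
clock: 13.55
position: [0.5554, -0.0709, 0.1434]
ee_rot: [0.775, 0.631, -0.0, -0.001]
wrist_force: [0.8, 0.0, -1.8]
width: 0.436
grip_force: 60.7
```

drive_tool(
  slide=[
    [0,0,0.04],
    [0,0,0.08],
    [0,0,0.12],
    [0,0,0.15],
    [0,0,0.15],
  ],
  rot=[
    [0,0,0],
    [0,0,0],
    [0,0,0],
    [0,0,0],
    [0,0,0],
  ],
)

```text
clock: 14.05
position: [0.5552, -0.0709, 0.0989]
ee_rot: [0.775, 0.631, -0.001, -0.001]
wrist_force: [-0.7, -0.0, -1.1]
width: 0.438
grip_force: 60.7
```

drive_tool(
  slide=[
    [0,0,0.025],
    [0,0,0.05],
    [0,0,0.07],
    [0,0,0.075],
    [0,0,0.075],
  ],
  rot=[
    [0,0,0],
    [0,0,0],
    [0,0,0],
    [0,0,0],
    [0,0,0],
  ],
)

```text
clock: 14.55
position: [0.5559, -0.071, 0.0776]
ee_rot: [0.775, 0.631, -0.0, -0.0]
wrist_force: [0.9, 0.2, -1.6]
width: 0.43
grip_force: 60.7
```

drive_tool(
  slide=[
    [0,0,0.006],
    [0,0,0.012],
    [0,0,0.012],
  ],
  rot=[
    [0,0,0],
    [0,0,0],
    [0,0,0],
  ],
)

```text
clock: 14.85
position: [0.5569, -0.0711, 0.0763]
ee_rot: [0.775, 0.631, 0.0, 0.001]
wrist_force: [-2.8, 0.2, 11.8]
width: 0.434
grip_force: 62.1
```

It is on the floor (11.8 N, height as expected). I release and retreat.

drive_tool(
  slide=[
    [0,0,-0.008],
    [0,0,-0.008],
    [0,0,-0.008],
    [0,0,-0.008],
    [0,0,-0.03],
  ],
  rot=[
    [0,0,0],
    [0,0,0],
    [0,0,0],
    [0,0,0],
    [0,0,0],
  ],
  grip=-1,
)

```text
clock: 15.35
position: [0.5552, -0.0709, 0.0825]
ee_rot: [0.775, 0.631, -0.001, -0.001]
wrist_force: [0.5, -0.1, -0.1]
width: 0.998
grip_force: 0.0
```

drive_tool(
  slide=[
    [0,0,-0.1],
    [0,0,-0.25],
    [0,0,-0.4],
    [-0.1,0,-0.5],
    [-0.25,0,-0.5],
  ],
  rot=[
    [0,0,0],
    [0,0,0],
    [0,0,0],
    [0,0,0],
    [0,0,0],
  ],
)

```text
clock: 15.85
position: [0.5444, -0.1422, 0.2391]
ee_rot: [0.773, 0.634, 0.004, 0.004]
wrist_force: [1.4, -0.1, -0.7]
width: 1.0
grip_force: 0.0
```

drive_tool(
  slide=[
    [0,0,0],
    [0,0,0],
    [0,0,0],
    [0,0,0],
  ],
  rot=[
    [0,0,0],
    [0,0,0],
    [0,0,0],
    [0,0,0],
  ],
)

```text
clock: 16.25
position: [0.541, -0.1428, 0.233]
ee_rot: [0.775, 0.632, 0.0, -0.0]
wrist_force: [-0.0, -0.5, -0.0]
width: 1.002
grip_force: 0.0
```

```bash
python3 - <<'E'
from h import *
i=manip.camera_info("wrist");a=manip.read_camera("wrist");s=manip.state();print(s['position'],s['wrist_force'])
g=cv2.medianBlur(cv2.cvtColor(a,cv2.COLOR_BGR2GRAY),5)
c=cv2.HoughCircles(g,cv2.HOUGH_GRADIENT,1.5,30,param1=60,param2=25,minRadius=15,maxRadius=45)
for q in ([] if c is None else c[0][:8]):print(q,ray("",q[:2],.096,i))
for n in("fresh","match","row_bar","row_step","row_half","row_flat"):
  print(n,[(round(d['confidence'],2),np.round(d['pixel']),np.round(ray("",d['pixel'],.004,i)[:2],3)) for d in manip.place_of("wrist",n)[:3]])
for n in("fresh","match"):
  for d in manip.trace("wrist",n)[:2]:
    m=d['mask'].astype(np.uint8);cc=max(cv2.findContours(m,0,2)[0],key=cv2.contourArea)
    W=np.array([ray("",p[0],.08,i)[:2] for p in cc],np.float32);print(n,round(d['confidence'],2),cv2.minAreaRect(W))
E
```

```text
[ 0.54098933 -0.14288698  0.23298778] [-0.03185142 -0.23544929  0.27640416]
[318.75 179.25  22.2 ] [ 0.54247402 -0.12830045  0.096     ]
[549.75     287.25      40.800003] [ 0.74461771 -0.28008978  0.096     ]
[507.75 249.75  34.05] [ 0.70572104 -0.23131529  0.096     ]
[320.25      95.25      30.900002] [ 0.55799155 -0.0585377   0.096     ]
[374.25 158.25  39.15] [ 0.59422094 -0.11965448  0.096     ]
[195.75     299.25      27.150002] [ 0.39737881 -0.22320505  0.096     ]
[327.75 125.25  37.5 ] [ 0.55945562 -0.08373356  0.096     ]
[318.75  42.75  39.15] [ 0.5647556  -0.01909706  0.096     ]
fresh []
match [(0.56, array([322., 162.]), array([ 0.546, -0.126]))]
row_bar [(0.87, array([322.,  48.]), array([ 0.57 , -0.008]))]
row_step []
row_half []
row_flat [(0.95, array([173.,   7.]), array([0.427, 0.061]))]
fresh 0.97 ((0.5555955171585083, -0.07373841106891632), (0.05438865348696709, 0.054935384541749954), 78.42288208007812)
match 0.85 ((0.5422908663749695, -0.12802384793758392), (0.05734322592616081, 0.05374733731150627), 78.48751068115234)
```

Fresh measures about 56 mm left of the match, square to the rack and at full depth. The gripper is clear of everything, so I hand in.

```bash
python3 -c "
from workcell import manip
print(manip.job_done())"
```

```text
the job is handed in; nothing more can be done
None
```

The fresh canister stands in the rack about 56 mm directly left of its match by the last wrist-camera measurement, and I handed the job in at about 17 s on the robot's clock; no verdict was returned.

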